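Index the globe carrier to the yellow-lidded jar's station

TASK

The freshly painted little globe stands on the blue carrier, which rests in the middle notch of its rail. Push the carrier by its upright metal end plate along the rail to the next station, the one with the yellow-lidded jar beside it (not the black-lidded one), so that it stops there in that station's notch with its pointer at the red line, and let go. The paint is wet: do not touch the globe, and leave the tall jar of grey pigment where it stands.

Things in the scene. Friction and masses are not known exactly. Their poses are not given: they have to be found in the camera images.
- carrier_mark (a point): Centre of the blue carrier's top face, 32 mm above the bench; x across the rail, y along it. At each end a grey metal plate to push on: 54 mm wide, 10 mm thick, outer face 57 mm from this point along the rail, top 75 mm above the bench. Starts in the middle notch of three, 100 mm apart. About 7 N pushes it out over the notch's edge 10 mm away, 1 N along the rail (76 x 400 mm, slideway 20 mm high).
- yellow_station (a point): Point above the rail's centre line where carrier_mark lies when the carrier is at the yellow-lidded jar's station, 100 mm left or right of the start. It clicks in within 7 mm (4 mm play); the rail goes on 30 mm beyond. The jar (52 mm wide, top 52 mm above the bench) is fixed 74 mm from this point, across the rail on the far side; a black-lidded jar (top 56 mm) is at the opposite station.
- toy_globe: Little blue and tan globe on a red foot, 36 mm across, 50 mm high, fixed upright on the middle of the carrier, its top 85 mm above the bench; origin under its foot. Wet paint: not to be touched.
- pigment_jar: Loose bystander: tall glass jar of grey pigment with black lid, 59 mm across, 95 mm high, beyond the right end of the rail on its far side; origin at the centre of its underside.

How it is judged:
By the outcome, as a careful person would: the job done as asked, in the order asked, and still so for the second after the job is handed in, with the robot touching nothing.
It also fails if it takes over 32 s, if anything falls off the work surface, if the arm or the gripper's body presses on something with over 40 N, if the wrist force passes 120 N, or if a joint passes its speed limit or range.

ROBOT

A 6-joint arm with a two-finger parallel gripper is mounted at the origin on a cart in front of the work surface, level with it; the furniture and walls round the work are solid. World frame = base frame: x ahead of the robot, y to its left, z up, the work surface at z = 0. Lengths are in m, angles in degrees, forces in N, time in s.
With the tool pointing down it reaches from about 0.4 to 0.825 m from the base axis. Payload 7 kg.
Tool frame: the origin (TCP) lies between the finger pads; the fingertips stand ctrl.nose_length ahead of it and the grasp point (between the pads) lies 2 mm behind it (ctrl.nose_length is the distance from the TCP to the fingertips, in m); z points along the fingers, y is the line along which they close (so a half turn about z gives the same grasp; the last joint's range is limited). The gripper opens to 88 mm and grips with 3 to 60 N. Pads are 19 mm wide; open, the fingers measure 130 mm over their backs; the gripper's body (78 mm by 193 mm) begins 47 mm behind the grasp point.
Start: joints at [-51.331, 20.546, 0.682, 0, -70.136, -16.507], TCP at [0.255, -0.625, 0.244] pointing down, gripper open.
Joint ranges: [-176.03, 176.03], [-82.01, 121.73], [-58.28, 71.71], [-173.87, 95.51], [-174.79, -0.11], [-173.66, 173.66]. Speed limits (degrees/s): [136.94, 136.94, 172.46, 180, 180, 180].

INTERFACE

Orientations are given as [roll, pitch, yaw] about the fixed x, y, z axes, in that order (R = Rz(yaw) Ry(pitch) Rx(roll)).
In Python, from plant import ctrl gives the robot as it stands.
- The arm moves only by the tool apply_moves, never from a script. Its argument "commands" is a list of rows, each a list of 3 entries, a list of its own where there are three numbers: the shift along the world's x, y, z in cm, then the turn about the world's z in rad, then the closure, from 0 (fully open) to 1 (shut). In form: [[[x, y, z], turn, jaw], ...]. A call has 1 to 20 rows; each row is the pose to reach, as a shift and turn from the pose commanded when the call began; what a row does not reach only later rows make up. A row lasts 1/12 s, in which the tool goes at most 41.7 mm and 7.16 degrees, less where a joint would pass 70% of its speed; a pose out of reach is approached as far as the arm can. A call with a gripper value outside its range is refused whole. The fingers move at their own pace and stop on an object; the grip force is fixed at half the most. Time passes only in rows, so rows that repeat a pose let the fingers close. It gives the time, the measured TCP pose, the force, the opening and the grip force at its end, in the units of the state.
- ctrl.get_obs(): the state, without advancing time (a new reading comes with each control period).
- ctrl.snapshot(name): name is "side" or "top"; returns a dict with "img" (400x640x3 uint8, red, green, blue), "fx", "fy", "cx", "cy" (pixels), "T" (4x4, takes a point from camera to world coordinates). Camera axes: x right, y up, looking along -z (the intrinsics and any distortion apply to the point x, -y, -z); pixel columns grow to the right and rows downward; lengths in m; the calibration is good to about 2 mm. A picture is of the moment at which its call begins. There is no depth.
- ctrl.close_job(): hands the job in; it is judged then, once.
Trained networks look in a picture, given as the dict that the camera call returned (one of the last four; its "shot" number tells which), for a name from the list of things; names that differ only in an ending like _2 or _b are one class to them, and where a whole thing is asked for, a point or a joint stands for the part that bears it (a point fixed in the world has none). Each returns a list of dicts, best first, with "score" (0 to 1); they miss things now and then, are a little off and sometimes report something else, mostly with a low value. They report only what shows in the picture. A call takes as long as a camera call.
- ctrl.search_frame(picture, target): "at" ([column, row] in pixels, amid what is visible of it).
- ctrl.spot_point(picture, target): "at" ([column, row] in pixels: a listed point, or the origin of a listed thing).
The state is a dict: "clock": time; "joint_pos": joint angles; "qvel": joint speeds; "tau": joint torques, N m; "tool_pos": TCP position; "orientation": TCP orientation; "force": force on the tool from outside, world axes, zero at the start; "moment": the same for the moment, N m; "opening": finger opening in m; "gripper_force": force on a finger pad.
Only numpy, scipy, OpenCV 4.12 (cv2) and the standard library are available. Lean on these libraries where they do the work, as an engineer would, in place of code of your own. Each camera call takes 0.05 s, during which the arm holds its last target. There are 200 camera calls.

## Working session

There is one attempt and no reset: what is moved stays moved. The work goes in short steps, Python scripts to look and compute and a tool call to move; the robot and the scene stay as the last step left them, time stands still between calls to the robot, and variables do not carry over. Pictures are saved under pics/ and viewed, at most 10 in all, crops included, and the job is handed in when it is done.

Besides the shell and the picture viewer there is one more tool, called after "Emit:" as name([rows], argument=value, ...), one row to a line, values as JSON. apply_moves: Moves the arm, as the interface text tells. Its arguments: {"type":"object","properties":{"commands":{"type":"array"}},"required":["commands"]}

```bash
mkdir -p pics; cat > h.py <<'E'
import numpy as np, cv2
from plant import ctrl
def ray(p,uv):
    d=np.array([(uv[0]-p['cx'])/p['fx'],-(uv[1]-p['cy'])/p['fy'],-1.]);T=np.array(p['T']);return T[:3,3],T[:3,:3]@d
def atz(p,uv,z):
    o,d=ray(p,uv);return o+d*(z-o[2])/d[2]
def proj(p,X):
    T=np.array(p['T']);c=T[:3,:3].T@(np.array(X)-T[:3,3]);return [p['cx']+p['fx']*c[0]/-c[2],p['cy']-p['fy']*c[1]/-c[2]]
E
python3 - <<'E'
from h import *
np.set_printoptions(precision=4,suppress=True)
Z={'carrier_mark':.032,'yellow_station':.032,'toy_globe':.032,'pigment_jar':0}
ims=[]
for n in('top','side'):
    p=ctrl.snapshot(n);ims.append(p['img']);print(n,[k for k in p],np.array(p['T'])[:3,3])
    cv2.imwrite(f'pics/{n}0.png',p['img'][:,:,::-1])
    for t in Z:
        for r in ctrl.spot_point(p,t)[:2]:print(t,r['at'],round(r['score'],2),atz(p,r['at'],Z[t]))
o=ctrl.get_obs();print(o['clock'],o['tool_pos'],o['orientation'],o['opening'],o['force'],ctrl.nose_length)
E
```

```text
top ['img', 'fx', 'fy', 'cx', 'cy', 'T', 'shot'] [ 0.4605 -0.1829  0.9594]
carrier_mark [289.1, 247.6] 0.66 [ 0.4856 -0.1264  0.032 ]
toy_globe [291.1, 242.1] 0.51 [ 0.4964 -0.1303  0.032 ]
pigment_jar [378.3, 189.1] 0.98 [ 0.6062 -0.3071  0.    ]
side ['img', 'fx', 'fy', 'cx', 'cy', 'T', 'shot'] [0.5983 0.4398 0.6144]
carrier_mark [359.2, 217.5] 0.56 [ 0.4842 -0.1179  0.032 ]
toy_globe [355.7, 213.8] 0.81 [ 0.4898 -0.128   0.032 ]
pigment_jar [291.5, 167.5] 0.71 [ 0.613  -0.3115  0.    ]
0.5 [ 0.2546 -0.6251  0.2435] [ 179.9976   -0.0011 -157.8368] 0.08773431744728216 [-0.2043  0.0099 -0.8271] 0.017
```

View pics/top0.png

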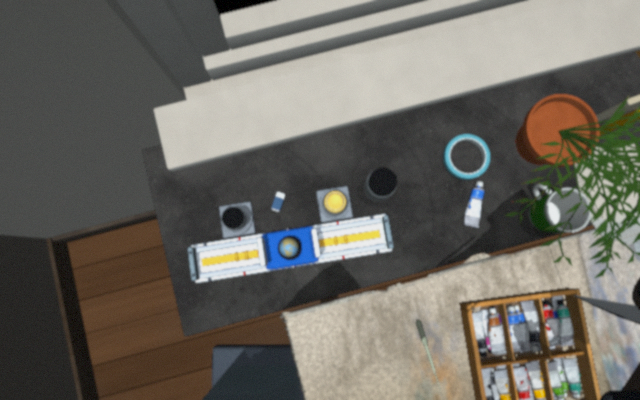

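View pics/side0.png

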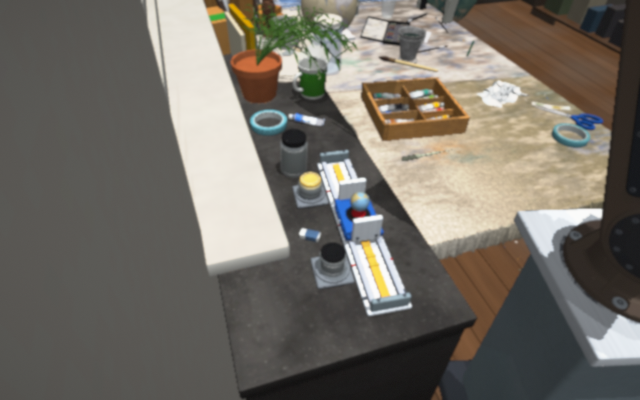

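The yellow-lidded jar is at about (335,203) in the top view, to the right of the black one at (234,217). The blue carrier and globe are at (289,247), and the grey jar at (382,182). So I push the carrier's left plate (+y side) to the right. Next I'll get the rail frame precisely from lids, rail and carrier.

```bash
python3 - <<'E'
from h import *
np.set_printoptions(precision=4,suppress=True)
p=ctrl.snapshot('top');im=p['img'];hsv=cv2.cvtColor(im,cv2.COLOR_RGB2HSV)
def cen(m,x0,x1,y0,y1):
    k=np.zeros(m.shape,bool);k[y0:y1,x0:x1]=m[y0:y1,x0:x1];v,u=np.nonzero(k);return [u.mean(),v.mean()],len(u),k
Y=(hsv[...,0]>18)&(hsv[...,0]<35)&(hsv[...,1]>110)&(hsv[...,2]>90)
y,n,_=cen(Y,315,355,185,218)
g=im.max(2);b,nb,_=cen(g<32,218,250,203,231)
B=(hsv[...,0]>100)&(hsv[...,0]<125)&(hsv[...,1]>150)
bl,nn,kb=cen(B,255,330,220,275)
yj=atz(p,y,.052);bj=atz(p,b,.056);print('yellow',y,n,yj,'black',b,nb,bj,np.linalg.norm(yj-bj))
box=cv2.minAreaRect(np.argwhere(kb)[:,::-1].astype(np.float32));print('blue rect',box,atz(p,box[0],.032))
# rail strips axis
v,u=np.nonzero(Y);k=(u>195)&(u<390)&(v>225)&(v<275);P=np.array([atz(p,(a,c),.02)[:2] for a,c in zip(u[k],v[k])])
l=cv2.fitLine(P.astype(np.float32),cv2.DIST_HUBER,0,1e-3,1e-3).ravel();print('strip line',l,np.degrees(np.arctan2(l[1],l[0])))
d=(yj-bj)[:2];d/=np.linalg.norm(d);nrm=np.array([d[1],-d[0]]);nrm*=np.sign(-nrm[0])
mid=(yj+bj)[:2]/2;print('dir',d,np.degrees(np.arctan2(d[1],d[0])),'mid notch',mid+nrm*.074,'station',yj[:2]+nrm*.074)
c=cv2.resize(im[180:300,170:410][:,:,::-1],None,fx=3.3,fy=3.3,interpolation=cv2.INTER_CUBIC);cv2.imwrite('pics/c1.png',c)
E
```

```text
yellow [np.float64(334.7659574468085), np.float64(201.87234042553192)] 282 [ 0.5733 -0.2156  0.052 ] black [np.float64(232.89523809523808), np.float64(217.42380952380952)] 210 [ 0.5428 -0.0196  0.056 ] 0.1983853989268235
blue rect ((289.0481872558594, 247.29867553710938), (37.0374641418457, 49.80790328979492), 80.83765411376953) [ 0.4862 -0.1263  0.032 ]
strip line [ 0.1591 -0.9873  0.4864 -0.131 ] -80.84651
dir [ 0.1537 -0.9881] -81.15996964040369 mid notch [ 0.4849 -0.1289] station [ 0.5002 -0.2269]
```

View pics/c1.png

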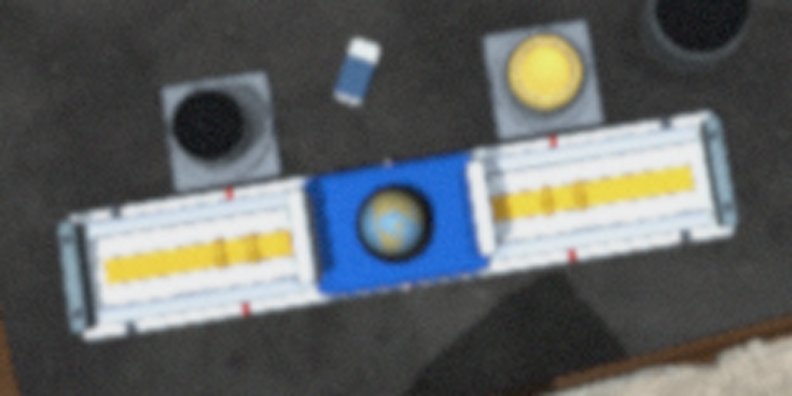

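Emit:
apply_moves([
  [[0.6,1.7,0],0.04,1],
  [[1.8,5.0,0],0.11,1],
  [[3.0,8.4,0],0.19,1],
  [[4.2,11.8,0],0.26,1],
  [[5.4,15.2,0],0.34,1],
  [[6.5,18.6,0],0.41,1],
  [[7.7,22.0,0],0.49,1],
  [[8.9,25.4,0],0.56,1],
  [[10.1,28.8,0],0.64,1],
  [[11.3,32.2,0],0.71,1],
  [[12.5,35.6,0],0.79,1],
  [[13.7,39.0,0],0.86,1],
  [[14.9,42.4,0],0.94,1],
  [[16.1,45.8,0],1.01,1],
  [[17.3,49.2,0],1.09,1],
  [[18.5,52.6,0],1.17,1],
  [[19.6,56.0,0],1.25,1],
  [[20.6,58.6,0],1.31,1],
  [[21.1,60.1,0],1.34,1],
  [[21.3,60.6,0],1.34,1],
])

```text
clock: 2.22
tool_pos: [0.4684, -0.0169, 0.2437]
orientation: [-180.0, 0.0, -80.8]
force: [-0.7, -0.9, -0.4]
opening: 0.0005
gripper_force: 0.0
```

```bash
python3 - <<'E'
from h import *
np.set_printoptions(precision=4,suppress=True)
p=ctrl.snapshot('top')
for m in ([340.5,240.1],[242,256]):print('redline',atz(p,m,.02))
p=ctrl.snapshot('side');cv2.imwrite('pics/s2.png',p['img'][:,:,::-1])
o=ctrl.get_obs();print(o['clock'],o['tool_pos'],o['orientation'],o['opening'],o['force'])
E
```

```text
redline [ 0.5007 -0.2277  0.02  ]
redline [ 0.4695 -0.0327  0.02  ]
2.3167 [ 0.4677 -0.0185  0.2435] [179.9955  -0.0016 -81.0194] 0.0004982100675791004 [-0.5728 -0.0281 -0.178 ]
```

View pics/s2.png

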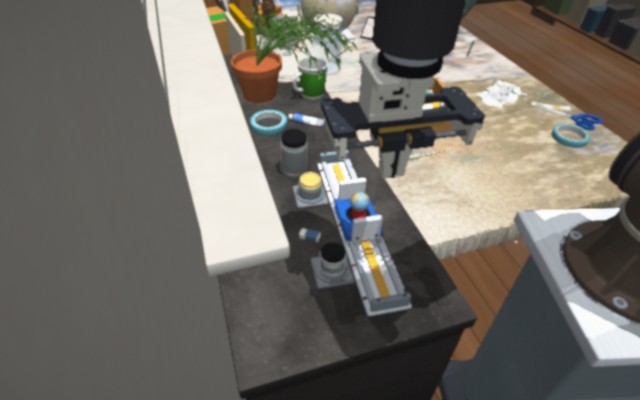

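The gripper hangs left of the carrier, oriented across the rail, with closed fingers at about (395,165). The rail, globe and jars are undisturbed. I'll descend now.

Emit:
apply_moves([
  [[0,0,-1.5],0,1],
  [[0,0,-4.5],0,1],
  [[0,0,-7.5],0,1],
  [[0,0,-10.5],0,1],
  [[0,0,-13.5],0,1],
  [[0,0,-16],0,1],
  [[0,0,-17.5],0,1],
  [[0,0,-18],0,1],
  [[0,0,-18],0,1],
  [[0,0,-18],0,1],
])

```text
clock: 3.15
tool_pos: [0.468, -0.0197, 0.0642]
orientation: [-180.0, -0.0, -81.1]
force: [1.1, 0.4, 0.1]
opening: 0.0005
gripper_force: 0.0
```

```bash
python3 - <<'E'
from h import *
np.set_printoptions(precision=4,suppress=True)
p=ctrl.snapshot('side');im=p['img']
cv2.imwrite('pics/s3.png',cv2.resize(im[80:330,240:480][:,:,::-1],None,fx=2.3,fy=2.3,interpolation=cv2.INTER_CUBIC))
o=ctrl.get_obs();print(o['clock'],o['tool_pos'],o['orientation'],o['force'])
E
```

```text
3.2 [ 0.4683 -0.0194  0.0647] [-179.9065    0.006   -81.0974] [ 0.4457 -0.2615  0.6598]
```

View pics/s3.png

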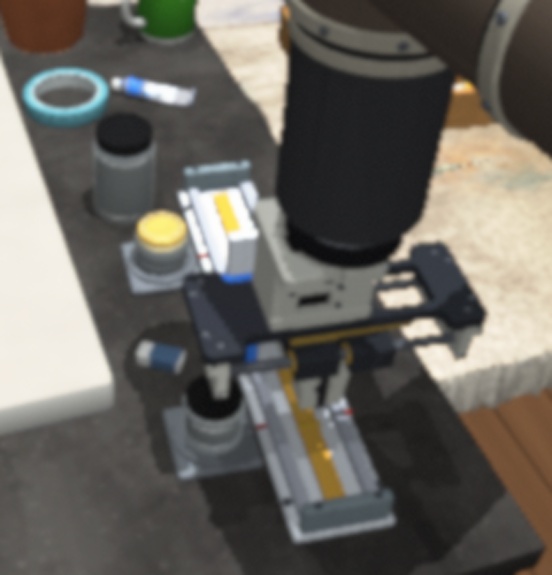

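No contact: fingers at crop (320,385) are over the rail behind the left plate, and the body is above the jar lids. Next I approach until contact.

Emit:
apply_moves([
  [[0.08,-0.5,0],0,1],
  [[0.24,-1.5,0],0,1],
  [[0.4,-2.5,0],0,1],
  [[0.55,-3.5,0],0,1],
  [[0.62,-3.9,0],0,1],
  [[0.63,-4.0,0],0,1],
  [[0.65,-4.1,0],0,1],
  [[0.66,-4.2,0],0,1],
  [[0.68,-4.3,0],0,1],
  [[0.69,-4.4,0],0,1],
  [[0.71,-4.5,0],0,1],
  [[0.72,-4.6,0],0,1],
])

```text
clock: 4.2
tool_pos: [0.4747, -0.065, 0.0635]
orientation: [180.0, 0.0, -81.0]
force: [-0.8, 0.4, 0.7]
opening: 0.0007
gripper_force: 0.5
```

Emit:
apply_moves([
  [[0.02,-0.1,0],0,1],
  [[0.03,-0.2,0],0,1],
  [[0.05,-0.3,0],0,1],
  [[0.06,-0.4,0],0,1],
  [[0.08,-0.5,0],0,1],
])

```text
clock: 4.62
tool_pos: [0.4753, -0.0681, 0.0636]
orientation: [-180.0, 0.2, -81.1]
force: [-3.5, 9.3, 0.3]
opening: 0.0002
gripper_force: 4.3
```

Emit:
apply_moves([
  [[0.02,-0.12,0],0,1],
  [[0.04,-0.24,0],0,1],
  [[0.06,-0.36,0],0,1],
  [[0.08,-0.48,0],0,1],
  [[0.1,-0.6,0],0,1],
  [[0.12,-0.75,0],0,1],
  [[0.14,-0.9,0],0,1],
  [[0.18,-1.1,0],0,1],
  [[0.21,-1.3,0],0,1],
  [[0.25,-1.55,0],0,1],
  [[0.29,-1.8,0],0,1],
  [[0.34,-2.1,0],0,1],
  [[0.38,-2.4,0],0,1],
  [[0.43,-2.7,0],0,1],
  [[0.48,-3.0,0],0,1],
  [[0.53,-3.3,0],0,1],
  [[0.58,-3.6,0],0,1],
  [[0.62,-3.9,0],0,1],
  [[0.66,-4.1,0],0,1],
  [[0.67,-4.2,0],0,1],
])

```text
clock: 6.28
tool_pos: [0.4824, -0.1125, 0.0636]
orientation: [180.0, -0.0, -81.1]
force: [-0.1, 1.2, -1.3]
opening: 0.0002
gripper_force: 0.5
```

```bash
python3 - <<'E'
from h import *
np.set_printoptions(precision=4,suppress=True)
p=ctrl.snapshot('side');im=p['img']
for r in ctrl.spot_point(p,'carrier_mark')[:1]:print(r['at'],r['score'],atz(p,r['at'],.032))
cv2.imwrite('pics/s4.png',cv2.resize(im[100:320,250:480][:,:,::-1],None,fx=2.6,fy=2.6,interpolation=cv2.INTER_CUBIC))
p=ctrl.snapshot('top');im=p['img']
for r in ctrl.spot_point(p,'carrier_mark')[:1]:print(r['at'],r['score'],atz(p,r['at'],.032))
o=ctrl.get_obs();print(o['clock'],o['tool_pos'],o['orientation'],o['force'])
E
```

```text
[351.7, 196.3] 0.92 [ 0.4921 -0.1772  0.032 ]
[315.9, 243.9] 0.57 [ 0.4928 -0.1789  0.032 ]
6.4833 [ 0.4824 -0.1122  0.0637] [-179.985    -0.0076  -81.0625] [-0.0252  0.9143  0.4292]
```

View pics/s4.png

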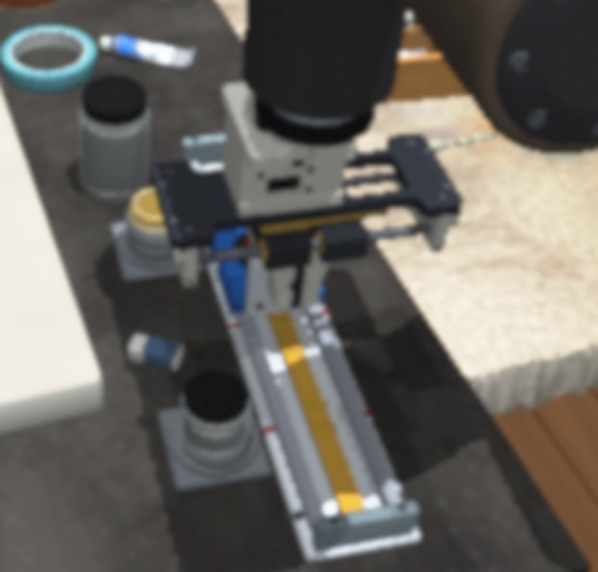

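The carrier rides ahead of the fingers (mark near y = -0.178), matching a 66.5 mm TCP offset. About 49.5 mm remains.

Emit:
apply_moves([
  [[0.03,-0.2,0],0,1],
  [[0.08,-0.5,0],0,1],
  [[0.13,-0.8,0],0,1],
  [[0.18,-1.1,0],0,1],
  [[0.22,-1.4,0],0,1],
  [[0.27,-1.7,0],0,1],
  [[0.32,-2.0,0],0,1],
  [[0.37,-2.3,0],0,1],
  [[0.42,-2.6,0],0,1],
  [[0.46,-2.9,0],0,1],
  [[0.51,-3.2,0],0,1],
  [[0.56,-3.5,0],0,1],
  [[0.59,-3.7,0],0,1],
  [[0.62,-3.9,0],0,1],
  [[0.65,-4.05,0],0,1],
  [[0.67,-4.2,0],0,1],
  [[0.69,-4.3,0],0,1],
  [[0.7,-4.4,0],0,1],
  [[0.72,-4.5,0],0,1],
  [[0.72,-4.5,0],0,1],
])

```text
clock: 8.15
tool_pos: [0.4892, -0.1574, 0.0634]
orientation: [180.0, -0.0, -81.1]
force: [-0.5, -0.2, -1.3]
opening: 0.0003
gripper_force: 0.0
```

```bash
python3 - <<'E'
from h import *
np.set_printoptions(precision=4,suppress=True)
for n in('side','top'):
  p=ctrl.snapshot(n)
  for r in ctrl.spot_point(p,'carrier_mark')[:1]:print(r['at'],r['score'],atz(p,r['at'],.032))
o=ctrl.get_obs();print(o['clock'],o['tool_pos'],o['orientation'],o['force'])
E
```

```text
[347.5, 182.7] 0.63 [ 0.4964 -0.2187  0.032 ]
[339.4, 238.3] 0.68 [ 0.5037 -0.225   0.032 ]
8.35 [ 0.4893 -0.1572  0.0635] [179.9801  -0.0007 -81.069 ] [ 0.3009 -0.0856  0.5317]
```

Emit:
apply_moves([
  [[0.02,-0.1,0],0,1],
  [[0.03,-0.2,0],0,1],
  [[0.05,-0.3,0],0,1],
  [[0.05,-0.3,0],0,1],
])

```text
clock: 8.68
tool_pos: [0.4899, -0.1603, 0.0635]
orientation: [180.0, 0.0, -81.1]
force: [0.1, -0.4, 0.6]
opening: 0.0006
gripper_force: 0.1
```

No contact force, so the carrier has snapped ahead into the notch. I'll back off and rise.

Emit:
apply_moves([
  [[-0.08,0.5,0],0,1],
  [[-0.24,1.5,0],0,1],
  [[-0.47,3.0,0],0,1],
  [[-0.8,5.0,0],0,1],
  [[-0.95,6.0,0],0,1],
  [[-0.95,6.0,1],0,1],
  [[-0.95,6.0,4],0,1],
  [[-0.95,6.0,7.5],0,1],
  [[-0.95,6.0,11],0,1],
  [[-0.95,6.0,14],0,1],
  [[-0.95,7.0,16],0,1],
  [[-1.5,10.0,17],0,1],
  [[-2,13.0,18],0,1],
  [[-2,15.0,18],0,1],
  [[-2,16.0,18],0,1],
  [[-2,16.0,18],0,1],
])

```text
clock: 10.02
tool_pos: [0.4699, 0.0018, 0.2437]
orientation: [-180.0, 0.0, -80.9]
force: [-0.6, 0.6, -0.2]
opening: 0.0006
gripper_force: 0.0
```

```bash
python3 - <<'E'
from h import *
np.set_printoptions(precision=4,suppress=True)
for n in('side','top'):
  p=ctrl.snapshot(n)
  for t,z in(('carrier_mark',.032),('pigment_jar',0)):
    for r in ctrl.spot_point(p,t)[:1]:print(t,r['at'],r['score'],atz(p,r['at'],z))
im=p['img'];cv2.imwrite('pics/c5.png',cv2.resize(im[160:290,170:410][:,:,::-1],None,fx=3.3,fy=3.3,interpolation=cv2.INTER_CUBIC))
o=ctrl.get_obs();print(o['clock'],o['tool_pos'],o['force'])
E
```

```text
carrier_mark [348.9, 182.4] 0.88 [ 0.4934 -0.2195  0.032 ]
pigment_jar [292.6, 169.2] 0.94 [ 0.6105 -0.3053  0.    ]
carrier_mark [338.8, 239.0] 0.6 [ 0.5023 -0.2238  0.032 ]
pigment_jar [374.9, 185.2] 0.79 [ 0.6143 -0.3002  0.    ]
10.3167 [ 0.4699 -0.0008  0.2432] [ 0.002  -0.8938 -0.7118]
```

View pics/c5.png

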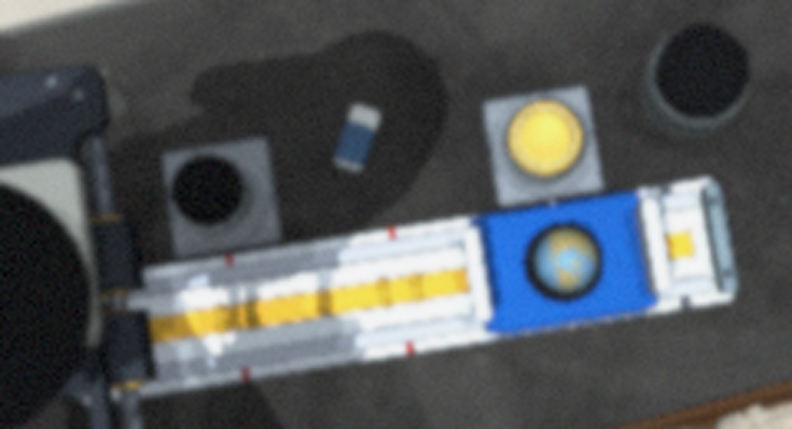

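The carrier is at crop (565,262), with its white pointer at (551,203) over the red line's earlier position (553,207). I'll do one numeric check on the distance travelled.

```bash
python3 - <<'E'
from h import *
p=ctrl.snapshot('top');h=cv2.cvtColor(p['img'],cv2.COLOR_RGB2HSV)
B=(h[...,0]>100)&(h[...,0]<125)&(h[...,1]>150);B[:215]=0;B[275:]=0;B[:,:300]=0;B[:,380:]=0
b=cv2.minAreaRect(np.argwhere(B)[:,::-1].astype(np.float32));a=atz(p,b[0],.032);print(b,a,np.linalg.norm(a[:2]-[.4862,-.1263]))
E
```

```text
((340.07861328125, 239.06834411621094), (36.816368103027344, 49.96887969970703), 80.78897094726562) [ 0.50220919 -0.22634446  0.032     ] 0.10131726349094929
```

The carrier moved 101 mm, so it is in the notch.

```bash
python3 -c "
from plant import ctrl
print(ctrl.close_job())"
```

```text
the job is handed in; nothing more can be done
None
```

The carrier is in the yellow-lidded jar's station notch with its pointer at the red line (101 mm measured against 100 nominal), the globe was not touched and the pigment jar is still where it stood, and the gripper is clear; the job was handed in at about 10 s.

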